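# Walk a crankcase casting round to the fence

## Robot

A 7-joint arm with a two-finger parallel gripper is mounted at the origin on the work surface. World frame = base frame: x ahead of the robot, y to its left, z up, the work surface at z = 0. Lengths are in m, angles in rad, forces in N, time in s.
With the tool pointing down it reaches from about 0.4 to 0.85 m from the base axis. Payload 10.4 kg.
Tool frame: the origin (TCP) lies at the centre of the arm's flange, where the gripper is bolted on; the fingertips stand 173 mm ahead of it and the grasp point (between the pads) lies 155 mm ahead of it (arm.tip_extent is the distance from the TCP to the fingertips, in m); z points along the fingers, y is the line along which they close (so a half turn about z gives the same grasp; the last joint's range is limited). The gripper opens to 85 mm and grips with 20 to 120 N. Pads are 22 mm wide; open, the fingers measure 114 mm over their backs; the gripper's body (76 mm by 85 mm) begins 54 mm behind the grasp point. The pads swing forward as they close: fully open they stand 13 mm farther back than shut.
Start: joints at [-0.023, 0.332, -0.065, 1.46, 0.022, 1.35, -0.088], TCP at [0.625, 0, 0.405] pointing down, gripper open.
Joint ranges: [-2.6, 2.6], [-0.5, 2.12], [-1.47, 1.34], [0.16, 2.42], [-1.27, 4.41], [0.06, 2.06], [-2.6, 2.6]. Speed limits (rad/s): [2.22, 2.22, 2.79, 2.79, 3.14, 3.14, 3.14].

## Interface

Orientations are given as a rotation vector (axis times angle).
In Python, from workcell import arm gives the robot as it stands.
- The arm moves only by the shell command python3 -m pendant 'ROWS' [FORCE]. ROWS is JSON, a list of rows, each a list of 7 numbers: the shift along the tool's x, y, z scaled (see below), then the turn, a rotation vector about the tool's x, y, z scaled (see below), then the opening, from 0 (shut) to 1 (fully open). A call has 1 to 5 rows; each row is the pose to reach, as a shift and turn from the pose commanded when the call began, along the tool's axes at that moment; what a row does not reach only later rows make up. The controller multiplies each number of a shift by 100 mm and each number of a turn by pi/4 rad. A row lasts 1/8 s, in which the tool goes at most 62.5 mm and 10.7 degrees, less where a joint would pass 70% of its speed; a pose out of reach is approached as far as the arm can. A call with a number of a shift or a turn outside -1 to 1 is refused whole. A call with a gripper value outside its range is refused whole. The fingers move at their own pace and stop on an object; FORCE is the grip in N (left out, the last holds). Time passes only in rows, so rows that repeat a pose let the fingers close. It gives the time, the measured TCP pose, the force, the opening and the grip force at its end, in the units of the state.
- arm.get_obs(): the state, without advancing time (a new reading comes with each control period).
- arm.read_camera(name): name is "scene" or "side" or "wrist"; returns the picture (400x640x3 uint8, red, green, blue); there is no depth.
- arm.camera_params(name): a dict with "vertical_fov" (degrees; the focal length in pixels is half the picture's height over the tangent of half this angle, whatever the lens; pixels are square), "cx", "cy" (the principal point, pixels), "dist" ([k1, k2, p1, p2, k3] as OpenCV has them; the pictures are not rectified), "xyz" and "orientation" of the camera in the world; the wrist camera has in their place "tool_from_camera" (4x4, takes a point from camera to tool coordinates, whose origin is the TCP and whose axes are the flange's). Camera axes: x right, y up, looking along -z (the intrinsics and any distortion apply to the point x, -y, -z); pixel columns grow to the right and rows downward; lengths in m; the calibration is good to about 2 mm. A picture is of the moment at which its call begins: read the wrist's pose just before it. camera_params takes no time and is no camera call.
- arm.sign_off(): hands the job in; it is judged then, once.
Trained networks look in the newest picture that a camera, given by its name, has taken for a name from the list of things; names that differ only in an ending like _2 or _b are one class to them, and where a whole thing is asked for, a point or a joint stands for the part that bears it (a point fixed in the world has none). Each returns a list of dicts, best first, with "p" (0 to 1); they miss things now and then, are a little off and sometimes report something else, mostly with a low value. They report only what shows in the picture. A call takes as long as a camera call.
- arm.find_in(thing, camera): "extent" ([left, top, right, bottom] in pixels, round what is visible of it).
- arm.regions_of(thing, camera): "region" (400x640 bool, what is visible of it) and "extent" ([left, top, right, bottom] in pixels, round what is visible of it).
- arm.tip_of(thing, camera): "xy" ([column, row] in pixels: a listed point, or the origin of a listed thing).
The state is a dict: "time": time; "joint_pos": joint angles; "qd": joint speeds; "joint_efforts": joint torques, N m; "position": TCP position; "ee_rot": TCP orientation; "ft_force": force on the tool from outside, world axes, zero at the start; "torque": the same for the moment, N m; "gripper_width": opening from 0.0 (shut) to 1.0 (fully open); "gripper_force": force on a finger pad.
Only numpy, scipy, OpenCV 4.12 (cv2) and the standard library are available. Lean on these libraries where they do the work, as an engineer would, in place of code of your own. Each camera call takes 0.05 s, during which the arm holds its last target. There are 200 camera calls.

## Task

Walk the heavy orange crankcase casting round on the spot by pushing at its corners, until one of its two long bright sides squarely faces the steel fence; keep it clear of the fence and do not let its middle wander more than 60 mm while you turn it. Then slide it forward until that long side lies flush along the fence, with no part of it past the fence's ends. Only push it along the bench, never grip, lift or tip it, and leave everything else where it is.

Things in the scene. Friction and masses are not known exactly. Their poses are not given: they have to be found in the camera images.
- casting: loose heavy orange crankcase casting, a block 120 mm long (own x), 90 wide (own y), 50 high, 0.8 to 1.3 kg, evenly spread, sliding with dry friction. Its long sides (own y = +45 and -45 mm) are bright planed metal, either may go to the fence; the short ends are ribbed, orange. Origin: centre of underside; z up. It starts 34 to 90 degrees out of square to the fence, either way.
- fence: fixed steel fence bar, 320 mm long (own y), 25 thick, 40 high, on the bench beyond the casting. Origin: on its front face (towards robot and casting), at mid-length, at bench level. Own x points level away from the robot through the bar, so things in front of it have negative x; own y runs along it to the robot's left. Two low feet, 18 mm high, lie behind it.
- bearing: loose steel ring bearing, 52 mm across, 15 mm high, bystander; origin centre of underside
- air_filter: loose round grey air filter, 72 mm across, 60 mm high, bystander; origin centre of underside
- screwdriver: loose screwdriver with orange handle lying on the bench, bystander; lies along own x
- wrench: loose steel wrench lying on the bench, bystander; lies along own x
- flywheel: loose aluminium flywheel, 84 mm across, 28 mm high, bystander; origin centre of underside

How it is judged:
By the outcome, as a careful person would: the job done as asked, in the order asked, and still so for the second after the job is handed in, with the robot touching nothing.
It also fails if it takes over 72 s, if anything falls off the work surface, if the arm or the gripper's body presses on something with over 40 N, if the wrist force passes 120 N, or if a joint passes its speed limit or range.

## Working session

There is one attempt and no reset: what is moved stays moved. The work goes in short steps, Python scripts to look and compute and a shell command to move; the robot and the scene stay as the last step left them, time stands still between calls to the robot, and variables do not carry over. Pictures are saved under pics/ and viewed, at most 10 in all, crops included, and the job is handed in when it is done.

```bash
mkdir -p pics; ls; cat > h.py <<'E'
import numpy as np, cv2
from scipy.spatial.transform import Rotation as R
from workcell import arm
def cam(n):
    p=arm.camera_params(n); f=200/np.tan(np.radians(p["vertical_fov"])/2)
    K=np.array([[f,0,p["cx"]],[0,f,p["cy"]],[0,0,1]]); d=np.array(p["dist"],float)
    if "xyz" in p:
        o=np.array(p["orientation"],float)
        Rm=R.from_rotvec(o).as_matrix() if o.shape==(3,) else (o if o.shape==(3,3) else R.from_quat(o).as_matrix())
        t=np.array(p["xyz"])
    else:
        s=arm.get_obs(); T=np.array(p["tool_from_camera"]); W=R.from_rotvec(s["ee_rot"]).as_matrix()
        Rm=W@T[:3,:3]; t=np.array(s["position"])+W@T[:3,3]
    return K,d,Rm,t
def unproj(px,c,z):
    K,d,Rm,t=c
    u=cv2.undistortPoints(np.array(px,float).reshape(-1,1,2),K,d).reshape(-1,2)
    r=np.c_[u[:,0],-u[:,1],-np.ones(len(u))]@Rm.T
    return t+r*((z-t[2])/r[:,2])[:,None]
def proj(P,c):
    K,d,Rm,t=c
    q=(np.array(P,float)-t)@Rm; q=q*[1,-1,-1]
    return cv2.projectPoints(q,np.zeros(3),np.zeros(3),K,d)[0].reshape(-1,2)
def save(im,n): cv2.imwrite("pics/"+n+".png",im[...,::-1])
E
python3 - <<'E'
from h import *
s=arm.get_obs(); print(s, arm.tip_extent)
ims=[]
for n in("scene","side","wrist"):
    print(n,arm.camera_params(n))
    im=arm.read_camera(n); save(im,n+"0")
    for th in("casting","fence"):
        for r in arm.find_in(th,n)[:2]: print(n,th,r)
E
```

```text
pics
{'time': 0.0, 'joint_pos': array([-0.0225969 ,  0.33290643, -0.06469887,  1.46095835,  0.02161557,
        1.34991417, -0.08851338]), 'qd': array([ 4.16346779e-05,  8.14497912e-04,  6.14244515e-04, -1.74940007e-03,
        1.45203968e-03,  6.84279511e-05, -5.71315052e-04]), 'joint_efforts': array([ 4.98105128e-04, -6.25449800e+01,  4.97091911e-02, -3.91610491e+01,
        1.63588714e-02,  9.83294769e-03, -6.01235030e-06]), 'position': array([6.24869009e-01, 5.68117052e-07, 4.03886037e-01]), 'ee_rot': array([-2.22073184e+00, -2.22074790e+00,  1.74664060e-03]), 'ft_force': array([ 0.0076208 ,  1.10667804, -0.37242989]), 'torque': array([-0.02873939, -0.0286437 , -0.06617554]), 'gripper_force': 0.0, 'gripper_width': 1.0008659977844758} 0.1734
scene {'vertical_fov': 42.386872551441755, 'cx': 317.5742253217496, 'cy': 195.51373186575339, 'dist': array([0.05101712, 0.        , 0.        , 0.        , 0.        ]), 'xyz': array([ 1.41446825, -0.05431305,  1.03923365]), 'orientation': array([0.56026856, 0.51937912, 1.45497116])}
scene casting {'extent': [299.9, 159.6, 349.8, 209.9], 'p':
[... 376 characters left out ...]
07.8, 180.8, 371.1, 235.0], 'p': 0.72}
side fence {'extent': [219.9, 151.7, 295.0, 252.3], 'p': 0.95}
wrist {'vertical_fov': 58.58365098014449, 'cx': 317.2133435980807, 'cy': 203.26345600653698, 'dist': array([-0.04426298,  0.        ,  0.        ,  0.        ,  0.        ]), 'tool_from_camera': array([[ 1.41764995e-04,  9.57387933e-01,  2.88804995e-01,
         7.39902700e-02],
       [ 9.99999950e-01, -5.42378189e-05, -3.11069256e-04,
         1.10706738e-03],
       [-2.82149799e-04,  2.88805025e-01, -9.57387893e-01,
         3.15653859e-02],
       [ 0.00000000e+00,  0.00000000e+00,  0.00000000e+00,
         1.00000000e+00]])}
wrist fence {'extent': [360.6, 0.3, 477.8, 304.3], 'p': 0.63}
```

View pics/wrist0.png

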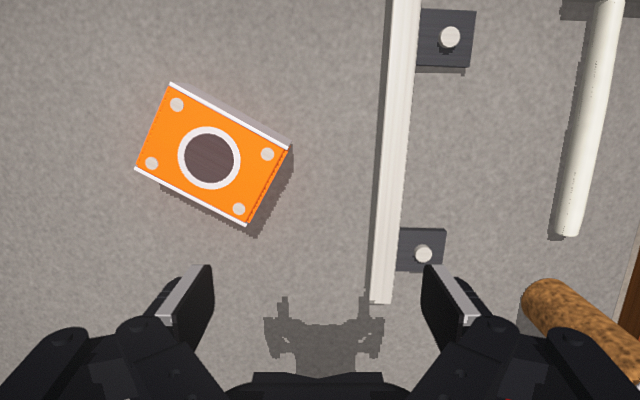

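View pics/scene0.png

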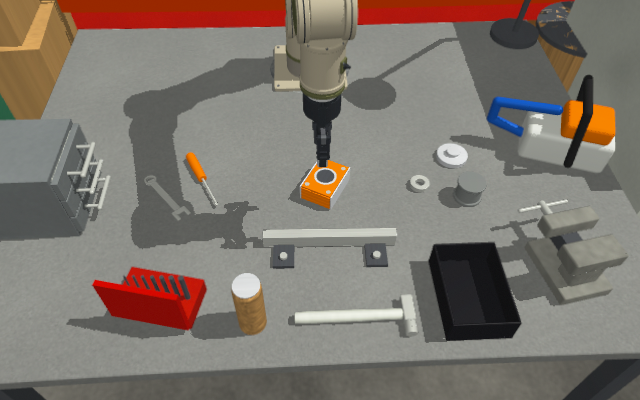

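View pics/side0.png

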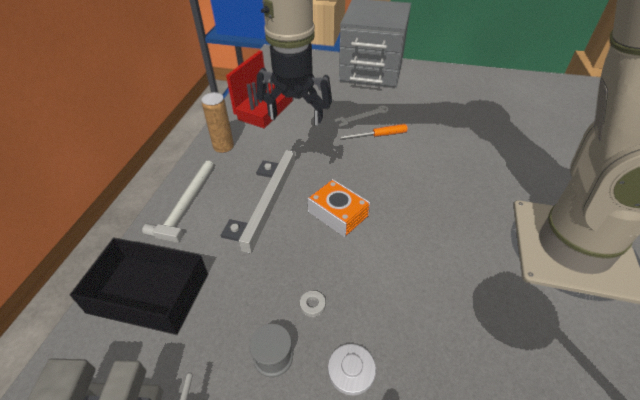

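```bash
cat >> h.py <<'E'
from scipy.optimize import minimize
BX=np.array([[a*.06,b*.045,c*.05] for a in(-1,1) for b in(-1,1) for c in(0,1)])
FX=np.array([[a*.025,b*.16,c*.04] for a in(0,1) for b in(-1,1) for c in(0,1)])
def place(B,p):
    c,s=np.cos(p[2]),np.sin(p[2]); return B@np.array([[c,s,0],[-s,c,0],[0,0,1]])+[p[0],p[1],0]
def sil(B,p,c):
    m=np.zeros((1600,2560),np.uint8)   # 4x supersampled
    h=cv2.convexHull(proj(place(B,p),c).astype(np.float32)).reshape(-1,2)
    cv2.fillConvexPoly(m,np.round((h+.5)*4*16).astype(np.int32),255,shift=4)
    return cv2.resize(m,(640,400),interpolation=cv2.INTER_AREA)/255.
def fit(thing,B,p0,cams=("scene","side"),verbose=True):
    obs=[]
    for n in cams:
        c=cam(n); arm.read_camera(n); r=arm.regions_of(thing,n)
        if r: obs.append((n,c,np.array(r[0]["region"],float)))
        if verbose: print(n,r[0]["p"] if r else None,end=" ")
    def solve(ob):
        f=lambda q:sum(1-np.minimum(s,m).sum()/np.maximum(s,m).sum() for s,m in((sil(B,[q[0]/100,q[1]/100,q[2]/10],c),m) for _,c,m in ob))
        q0=np.array([p0[0]*100,p0[1]*100,p0[2]*10])
        r=minimize(f,q0,method="Nelder-Mead",options=dict(initial_simplex=q0+np.vstack([np.zeros(3),np.diag([1,1,1.5])]),xatol=.01,fatol=1e-4))
        return np.array([r.x[0]/100,r.x[1]/100,r.x[2]/10]),r.fun/len(ob)
    for o in obs:
        if len(obs)>1:
            p,e=solve([o]); print(o[0],np.round([p[0]*1e3,p[1]*1e3,np.degrees(p[2])],1),"err",round(e,3))
    p,e=solve(obs); print("ALL",thing,np.round([p[0]*1e3,p[1]*1e3,np.degrees(p[2])],1),"err",round(e,3)); return p
E
python3 - <<'E'
from h import *
c=cam("wrist")
P=unproj([(170,83),(288,147),(247,226),(135,168)],c,.05); print(P.round(4)); print(np.linalg.norm(P-np.roll(P,-1,0),axis=1))
ce=P.mean(0); a=np.arctan2(*(P[1]-P[0])[1::-1]); print(ce,np.degrees(a))
F=unproj([(388,0),(370,303)],c,.04); print(F.round(4))
fit("casting",BX,[ce[0],ce[1],a])
fit("fence",FX,[F[1,0],F[1,1]+.16,0])
E
```

```text
[[ 0.4982  0.0858  0.05  ]
 [ 0.5998  0.0297  0.05  ]
 [ 0.5583 -0.0464  0.05  ]
 [ 0.4567  0.0108  0.05  ]]
[0.11598    0.08669745 0.11661147 0.08567037]
[0.52824194 0.01997591 0.05      ] -28.879923403252622
[[ 0.686   0.1529  0.04  ]
 [ 0.6828 -0.138   0.04  ]]
scene 0.58 side 0.63 scene [524.9  19.9 -28.2] err 0.113
side [525.7  17.5 -29.8] err 0.066
ALL casting [524.6  20.2 -27.5] err 0.094
scene 0.69 side 0.83 scene [685.9  19.5  -1.6] err 0.302
side [685.6  18.9  -2. ] err 0.301
ALL fence [685.8  18.9  -1.9] err 0.302
```

```bash
python3 - <<'E'
import cv2
im=cv2.imread("pics/wrist0.png")
cv2.imwrite("pics/fz.png",cv2.resize(im[0:310,355:435],None,fx=1,fy=1))
g=cv2.cvtColor(im,cv2.COLOR_BGR2GRAY)
for r in(20,100,180,290): print(r,list(g[r-1:r+2,362:430].mean(0).astype(int)))
im=cv2.imread("pics/side0.png")[140:260,210:310]; a=cv2.resize(im,None,fx=4,fy=4,interpolation=2)
im=cv2.imread("pics/scene0.png")[220:275,255:405]; b=cv2.resize(im,(400,147))
cv2.imwrite("pics/fz.png",cv2.hconcat([a[:,:400],cv2.copyMakeBorder(b,0,a.shape[0]-147,0,0,0)]))
E
```

```text
20 [np.int64(146), np.int64(147), np.int64(148), np.int64(147), np.int64(147), np.int64(147), np.int64(148), np.int64(146), np.int64(145), np.int64(144), np.int64(142), np.int64(144), np.int64(148), np.int64(149), np.int64(148), np.int64(147), np.int64(145), np.int64(142), np.int64(142), np.int64(148), np.int64(152), np.int64(147), np.int64(104), np.int64(88), np.int64(92), np.int64(90), np.int64(90), np.int64(89), np.int64(93), np.int64(139), np.int64(205), np.int64(232), np.int64(236), np.int64(233), np.int64(231), np.int64(230), np.int64(230), np.int64(229), np.int64(228), np.int64(227), np.int64(225), np.int64(225), np.int64(228), np.int64(229), np.int64(228), np.int64(227), np.int64(226), np.int64(224), np.int64(221), np.int64(217), np.int64(218), np.int64(221), np.int64(222), np.int64(224), np.int64(219), np.int64(214), np.int64(202), np.int64(156), np.int64(87), np.int64(79), np.int64(83), np.int64(83), np.int64(82), np.int64(83), np.int64(83), np.int64(82), np.int64(82), np.int64(81)]
100 [np.int64(150), np.int64(151), np.int64(152), np.int64(152), np.int64(152), np.int64(152
[... 2259 characters left out ...]
09), np.int64(209), np.int64(211), np.int64(212), np.int64(212), np.int64(213), np.int64(212), np.int64(212), np.int64(212), np.int64(207), np.int64(175), np.int64(152), np.int64(152), np.int64(151), np.int64(153), np.int64(152), np.int64(153), np.int64(152), np.int64(152), np.int64(150), np.int64(152), np.int64(154), np.int64(156), np.int64(153), np.int64(154), np.int64(154), np.int64(155), np.int64(155), np.int64(157), np.int64(155), np.int64(154), np.int64(150), np.int64(150), np.int64(150), np.int64(149), np.int64(150), np.int64(152), np.int64(158), np.int64(157), np.int64(64), np.int64(20), np.int64(21), np.int64(24), np.int64(23), np.int64(23), np.int64(25), np.int64(22), np.int64(23)]
```

View pics/fz.png

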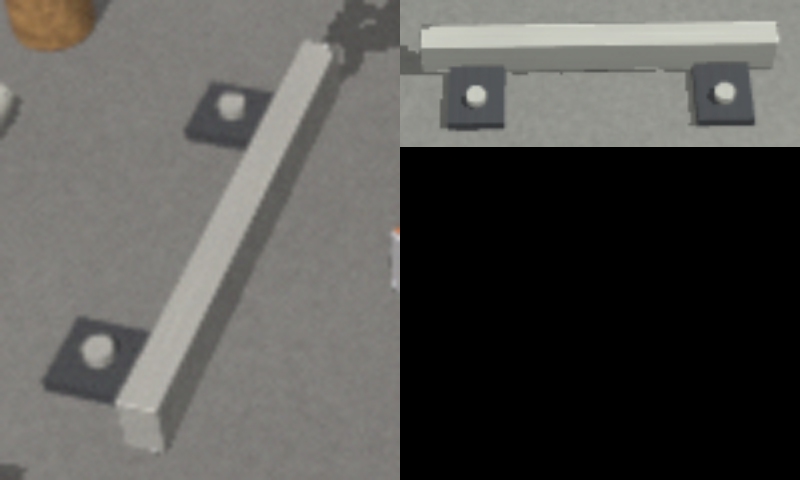

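```bash
python3 - <<'E'
from h import *
c=cam("wrist")
F=unproj([(391.2,20),(385,100),(378.9,180),(369.8,290)],c,.04); print(F.round(4))
B=unproj([(419,20),(411.5,100),(404,180),(392.5,290)],c,.04); print(B.round(4))
print(np.degrees(np.arctan(np.polyfit(F[:,1],F[:,0],1)[0])),np.degrees(np.arctan(np.polyfit(B[:,1],B[:,0],1)[0])))
print(unproj([(262.9,229.7),(396.4,228.3),(262.9,236.5),(396.2,235)],cam("scene"),.04).round(4))
print(unproj([(210+305/4,140+42/4),(210+333/4,140+50/4),(210+119/4,140+402/4),(210+157/4,140+408/4)],cam("side"),.04).round(4))
for t in("bearing","air_filter","screwdriver","wrench","flywheel"):
  for n in("scene","side"):
    r=arm.tip_of(t,n)
    if r: print(t,n,r[0]["p"],unproj([r[0]["xy"]],cam(n),0)[0].round(3))
E
```

```text
[[ 0.6895  0.1373  0.04  ]
 [ 0.6874  0.0708  0.04  ]
 [ 0.6854 -0.0032  0.04  ]
 [ 0.6819 -0.1223  0.04  ]]
[[ 0.7135  0.1375  0.04  ]
 [ 0.7114  0.071   0.04  ]
 [ 0.7096 -0.0032  0.04  ]
 [ 0.706  -0.1224  0.04  ]]
1.6708658143287194 1.629077718657815
[[ 0.6835 -0.1382  0.04  ]
 [ 0.694   0.1809  0.04  ]
 [ 0.7033 -0.1379  0.04  ]
 [ 0.7135  0.1775  0.04  ]]
[[ 0.7    -0.1364  0.04  ]
 [ 0.6793 -0.1325  0.04  ]
 [ 0.7097  0.1785  0.04  ]
 [ 0.6882  0.1777  0.04  ]]
bearing scene 0.83 [0.525 0.274 0.   ]
bearing side 0.63 [0.532 0.269 0.   ]
air_filter scene 0.61 [0.576 0.397 0.   ]
air_filter side 0.84 [0.566 0.39  0.   ]
screwdriver scene 0.67 [ 0.494 -0.307  0.   ]
screwdriver side 0.89 [ 0.481 -0.304  0.   ]
wrench scene 0.77 [ 0.542 -0.398  0.   ]
wrench side 0.86 [ 0.531 -0.418  0.   ]
flywheel scene 0.63 [0.425 0.372 0.   ]
flywheel side 0.57 [0.427 0.379 0.   ]
```

```bash
python3 -m pendant '[[-0.3,-0.45,0.3,0,0,0,0],[-0.6,-0.9,0.6,0,0,0,0],[-0.6,-0.9,0.6,0,0,0,0]]'
python3 -m pendant '[[0,-0.45,0.4,0,0,0,0],[0,-0.9,0.75,0,0,0,0],[0,-0.9,0.75,0,0,0,0]]'
python3 -m pendant '[[0,0,0.4,0,0,0,0],[0,0,0.75,0,0,0,0],[0,0,0.75,0,0,0,0],[0,0,0.75,0,0,0,0]]'
python3 - <<'E'
from h import *
im=arm.read_camera("side"); b=arm.read_camera("wrist"); save(np.vstack([im[90:390],b[100:400]]),"p1")
E
```

```text
time: 1.72
position: [0.5311, -0.0628, 0.3414]
ee_rot: [-2.223, -2.213, 0.009]
ft_force: [0.9, 0.1, 1.3]
gripper_width: 0.381
gripper_force: 0.0
time: 2.1
position: [0.4417, -0.0597, 0.267]
ee_rot: [-2.218, -2.218, 0.007]
ft_force: [0.9, -1.0, 1.5]
gripper_width: -0.002
gripper_force: 0.0
time: 2.6
position: [0.4465, -0.0598, 0.1964]
ee_rot: [2.22, 2.221, 0.003]
ft_force: [-0.3, 0.1, -0.3]
gripper_width: -0.001
gripper_force: 0.0
```

View pics/p1.png

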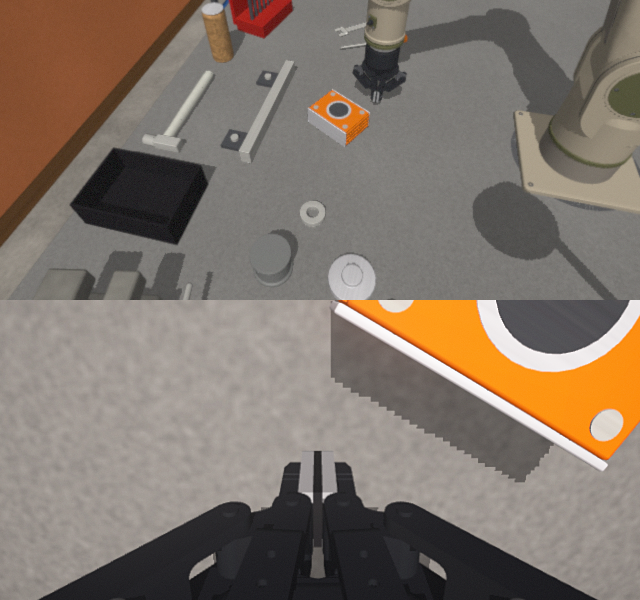

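```bash
python3 -m pendant '[[0.25,0.13,0,0,0,0,0],[0.42,0.13,0,0,0,0,0]]'
python3 -m pendant '[[0.1,0.01,0,0,0,0,0],[0.2,0.02,0,0,0,0,0],[0.3,0.03,0,0,0,0,0],[0.4,0.04,0,0,0,0,0],[0.5,0.05,0,0,0,0,0]]'
python3 - <<'E'
from h import *
fit("casting",BX,[.53,.03,-.9])
E
```

```text
time: 2.95
position: [0.4594, -0.017, 0.1963]
ee_rot: [2.22, 2.22, 0.004]
ft_force: [0.5, 1.1, 0.0]
gripper_width: 0.004
gripper_force: 0.0
time: 3.58
position: [0.4632, 0.0307, 0.1955]
ee_rot: [2.223, 2.218, -0.001]
ft_force: [-1.4, -4.8, 2.2]
gripper_width: -0.001
gripper_force: 2.3
scene 0.76 side 0.64 scene [532.8  38.4 -52.6] err 0.079
side [534.8  35.5 -55.3] err 0.122
ALL casting [533.7  36.8 -54.4] err 0.103
```

```bash
python3 -m pendant '[[-0.2,0,0,0,0,0,0],[-0.2,0,-0.5,0,0,0.2,0],[-0.2,0,-0.7,0,0,0.45,0],[-0.2,0,-0.7,0,0,0.7,0],[-0.2,0,-0.7,0,0,1,0]]'
python3 -m pendant '[[0.2,0.1,0,0,0,0.2,0],[0.4,0.25,0,0,0,0.4,0],[0.6,0.35,0,0,0,0.6,0],[0.7,0.45,0,0,0,0.8,0],[0.7,0.45,0,0,0,1,0]]'
python3 -m pendant '[[0,0,0,0,0,0,0]]'
python3 -m pendant '[[0.45,-0.1,0,0,0,0,0],[0.85,-0.16,0,0,0,0,0],[0.85,-0.16,0.4,0,0,0,0],[0.85,-0.16,0.7,0,0,0,0],[0.85,-0.16,0.7,0,0,0,0]]'
```

```text
time: 4.4
position: [0.4632, 0.0118, 0.2654]
ee_rot: [2.865, 1.288, 0.002]
ft_force: [-0.1, 0.2, 0.1]
gripper_width: -0.002
gripper_force: 0.0
time: 5.03
position: [0.5438, 0.0349, 0.2648]
ee_rot: [-3.14, -0.095, -0.001]
ft_force: [-0.1, -0.7, 0.9]
gripper_width: -0.002
gripper_force: 0.0
time: 5.15
position: [0.5431, 0.0349, 0.2648]
ee_rot: [-3.14, -0.105, -0.0]
ft_force: [-0.9, -0.1, 0.6]
gripper_width: 0.001
gripper_force: 0.0
time: 5.78
position: [0.6256, 0.0562, 0.1925]
ee_rot: [3.139, 0.108, -0.007]
ft_force: [-0.8, -1.3, 0.5]
gripper_width: 0.0
gripper_force: 0.0
```

```bash
python3 -m pendant '[[-0.14,0.19,0,0,0,0.09,0],[-0.22,0.31,0,0,0,0.09,0],[-0.29,0.44,0,0,0,0.09,0],[-0.39,0.53,0,0,0,0.09,0],[-0.48,0.62,0,0,0,0.09,0]]'
python3 - <<'E'
from h import *
fit("casting",BX,[.53,.03,-1.3])
E
```

```text
time: 6.4
position: [0.5837, -0.0086, 0.1963]
ee_rot: [-3.141, 0.005, -0.007]
ft_force: [4.6, 3.2, 3.0]
gripper_width: -0.003
gripper_force: 2.4
scene 0.88 side 0.64 scene [520.   43.3 -87.5] err 0.641
side [521.2  24.4 -82.6] err 0.083
ALL casting [521.1  26.3 -82.2] err 0.365
```

```bash
python3 -m pendant '[[-0.05,0.02,0,0,0,0,0],[-0.1,0.03,0,0,0,0,0],[-0.1,0.03,0,0,0,0,0],[0.2,0,0,0,0,0,0],[0.25,0,-0.3,0,0,0,0]]'
python3 -m pendant '[[0,0,-0.5,0,0,0,0],[-0.4,0,-0.7,0,0,0,0],[-0.8,0,-0.7,0,0,0,0],[-0.8,0,-0.7,0,0,0,0]]'
python3 - <<'E'
from h import *
fit("casting",BX,[.52,.025,-1.55])
im=arm.read_camera("wrist"); save(im,"w2"); im=arm.read_camera("scene"); save(im,"s2")
E
```

```text
time: 7.22
position: [0.6077, -0.0077, 0.2222]
ee_rot: [-3.142, 0.006, 0.01]
ft_force: [0.6, 0.1, 0.4]
gripper_width: 0.001
gripper_force: 0.0
time: 7.72
position: [0.5256, -0.008, 0.2943]
ee_rot: [-3.141, 0.007, 0.004]
ft_force: [0.6, -0.1, 0.5]
gripper_width: -0.002
gripper_force: 0.0
scene 0.84 side None ALL casting [515.3  28.6 -88. ] err 0.046
```

```bash
python3 -m pendant '[[-0.3,-0.15,-0.5,0,0,0,0],[-0.6,-0.3,-0.9,0,0,0,0],[-0.6,-0.3,-0.9,0,0,0,0],[-0.6,-0.3,-0.9,0,0,0,0]]'
python3 - <<'E'
from h import *
p=fit("casting",BX,[.516,.028,-1.55])
c=cam("wrist"); im=arm.read_camera("wrist").copy()
pts=proj(place(BX[[1,3,7,5]],p),c); cv2.polylines(im,[np.round(pts).astype(np.int32)],True,(255,0,255),1)
save(im,"w3"); print(pts.round(1))
E
```

```text
time: 8.52
position: [0.4684, 0.0219, 0.3843]
ee_rot: [3.141, -0.008, -0.0]
ft_force: [0.0, -0.0, -0.0]
gripper_width: 0.001
gripper_force: 0.0
scene 0.72 side 0.74 scene [515.2  28.5 -87.2] err 0.071
side [515.6  25.1 -86.8] err 0.054
ALL casting [515.2  28.1 -86.7] err 0.065
[[244.7 186.6]
 [231.6  78.5]
 [380.7  68.6]
 [382.2 178.2]]
```

View pics/w3.png

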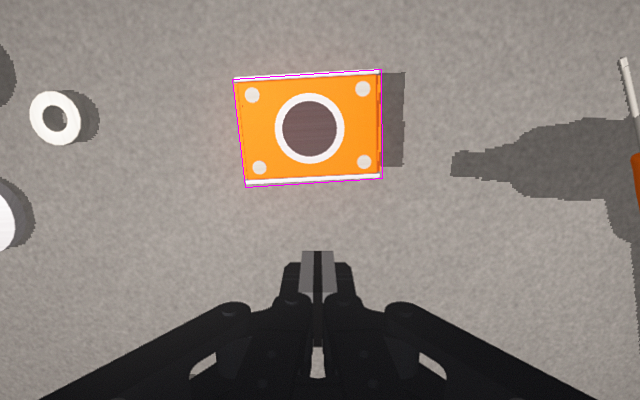

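```bash
python3 -m pendant '[[-0.33,-0.3,0.2,0,0,0,0],[-0.33,-0.51,0.6,0,0,0,0],[-0.33,-0.51,0.95,0,0,0,0],[-0.33,-0.51,0.95,0,0,0,0]]'
python3 -m pendant '[[0,0,0.5,0,0,0,0],[0,0,0.94,0,0,0,0],[0,0,0.94,0,0,0,0],[0.1,0,0.94,0,0,0,0],[0.18,0,0.94,0,0,0,0]]'
```

```text
time: 9.28
position: [0.4345, 0.073, 0.2875]
ee_rot: [3.14, -0.007, -0.008]
ft_force: [-0.6, -0.6, 0.5]
gripper_width: 0.001
gripper_force: 0.0
time: 9.9
position: [0.4553, 0.0733, 0.198]
ee_rot: [-3.141, 0.008, -0.006]
ft_force: [0.2, 0.3, -0.4]
gripper_width: 0.005
gripper_force: 0.0
```

```bash
python3 -m pendant '[[0.05,0,0,0,0,0,0],[0.09,0,0,0,0,0,0],[0.11,0,0,0,0,0,0],[0.11,0,0,0,0,0,0]]'
python3 -m pendant '[[-0.2,0,0,0,0,0,0],[-0.2,0,0,0,0,0,0]]'
python3 - <<'E'
from h import *
fit("casting",BX,[.516,.028,-1.58])
E
```

```text
time: 10.4
position: [0.4641, 0.074, 0.1964]
ee_rot: [-3.141, 0.006, 0.003]
ft_force: [-5.9, 4.0, 4.3]
gripper_width: 0.003
gripper_force: 3.6
time: 10.65
position: [0.4443, 0.0733, 0.1965]
ee_rot: [-3.141, 0.007, -0.001]
ft_force: [0.2, 0.3, -0.0]
gripper_width: 0.001
gripper_force: 0.0
scene 0.85 side 0.76 scene [519.1  27.  -92.3] err 0.058
side [520.2  24.5 -89.4] err 0.094
ALL casting [520.   26.  -90.7] err 0.081
```

```bash
python3 -m pendant '[[0,0,-0.5,0,0,0,0],[0,0.2,-1,0,0,0,0],[0,0.4,-1,0,0,0,0],[0,0.45,-1,0,0,0,0]]'
python3 -m pendant '[[0.12,0,-0.5,0,0,0,0],[0.24,0,-0.9,0,0,0,0],[0.24,0,-0.9,0,0,0,0],[0.24,0,-0.9,0,0,0,0],[0.24,0,-0.9,0,0,0,0]]'
python3 - <<'E'
from h import *
p=fit("casting",BX,[.52,.026,-1.58],("scene","side","wrist"))
c=cam("wrist"); im=arm.read_camera("wrist").copy()
pts=proj(place(BX[[1,3,7,5]],p),c); cv2.polylines(im,[np.round(pts*16).astype(np.int32)],True,(255,0,255),1,shift=4)
save(cv2.resize(im[40:240,180:450],None,fx=2.9,fy=2.9,interpolation=2),"w4"); print(pts.round(1))
E
```

```text
time: 11.35
position: [0.4445, 0.0272, 0.2962]
ee_rot: [-3.142, 0.011, -0.002]
ft_force: [-0.2, -0.2, -0.3]
gripper_width: -0.0
gripper_force: 0.0
time: 11.98
position: [0.4677, 0.0283, 0.3842]
ee_rot: [3.141, -0.007, -0.004]
ft_force: [0.2, -0.2, -0.8]
gripper_width: -0.0
gripper_force: 0.0
scene 0.93 side 0.85 wrist None scene [520.3  26.9 -91.9] err 0.051
side [519.   25.3 -90.8] err 0.052
ALL casting [519.4  26.6 -91.4] err 0.054
[[249.3 176.2]
 [245.8  66.8]
 [394.8  70. ]
 [386.7 178.9]]
```

View pics/w4.png

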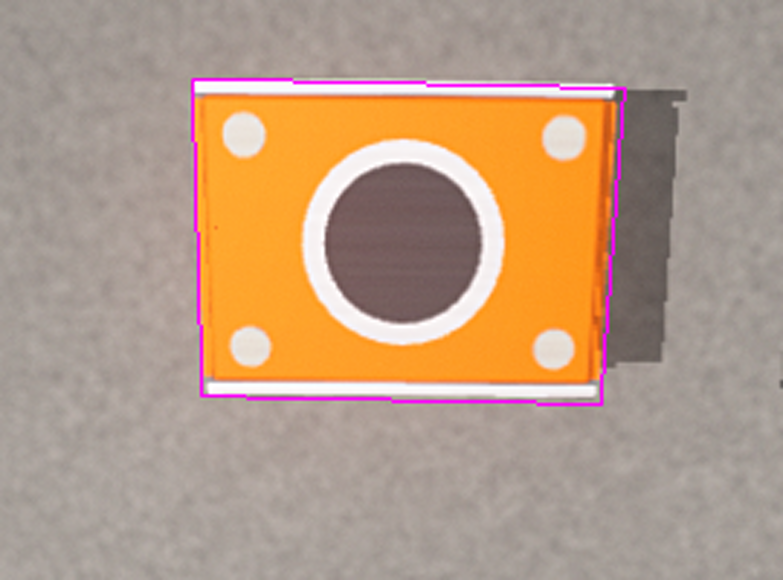

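```bash
python3 -m pendant '[[-0.37,0.02,0.2,0,0,0.03,1],[-0.37,0.02,0.5,0,0,0.03,1],[-0.37,0.02,0.98,0,0,0.03,1],[-0.37,0.02,0.98,0,0,0.03,1]]'
python3 -m pendant '[[0,0,0.5,0,0,0,1],[0,0,0.98,0,0,0,1],[0,0,0.98,0,0,0,1],[0,0,0.98,0,0,0,1]]'
python3 -m pendant '[[0.15,0,0,0,0,0,1],[0.25,0,0,0,0,0,1],[0.33,0,0,0,0,0,1],[0.38,0,0,0,0,0,1],[0.43,0,0,0,0,0,1]]'
```

```text
time: 12.82
position: [0.4298, 0.0261, 0.2855]
ee_rot: [3.14, -0.045, -0.009]
ft_force: [-0.3, -0.3, 0.6]
gripper_width: 0.845
gripper_force: 0.0
time: 13.32
position: [0.4324, 0.0264, 0.1921]
ee_rot: [-3.141, 0.045, -0.004]
ft_force: [-0.7, 0.8, 0.7]
gripper_width: 1.0
gripper_force: 0.0
time: 13.95
position: [0.4728, 0.0252, 0.1893]
ee_rot: [3.141, -0.044, -0.01]
ft_force: [-14.3, 0.5, 10.8]
gripper_width: 1.001
gripper_force: 7.0
```

```bash
python3 - <<'E'
from h import *
fit("casting",BX,[.53,.026,-1.6]); print(arm.get_obs()["ft_force"],arm.get_obs()["position"])
im=arm.read_camera("side"); save(cv2.resize(im[120:300,240:480],None,fx=3,fy=3),"s5")
E
```

```text
scene 0.88 side 0.96 scene [528.4  26.1 -91.7] err 0.058
side [535.8  27.9 -82.5] err 0.18
ALL casting [528.7  26.  -91. ] err 0.131
[-5.48354322  0.44043029  2.85656744] [0.47344203 0.02511796 0.18927796]
```

View pics/s5.png

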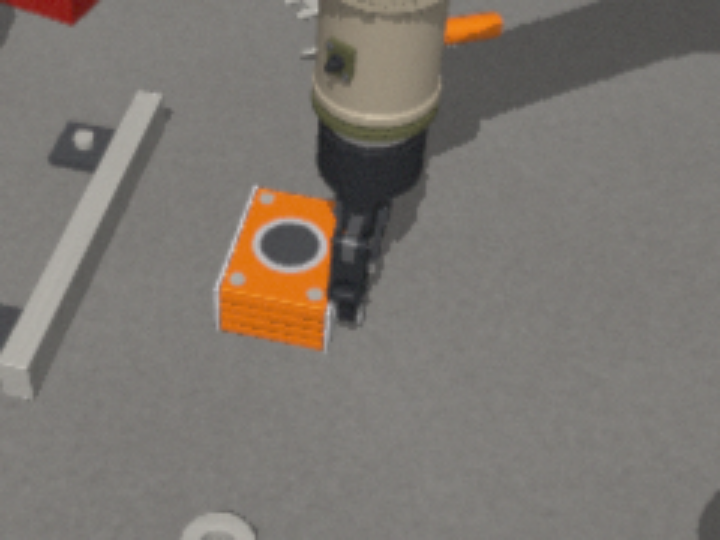

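```bash
python3 -m pendant '[[0.09,0,0,0,0,0,1],[0.18,0,0,0,0,0,1],[0.27,0,0,0,0,0,1],[0.36,0,0,0,0,0,1],[0.45,0,0,0,0,0,1]]'
python3 -m pendant '[[0.09,0,0,0,0,0,1],[0.18,0,0,0,0,0,1],[0.27,0,0,0,0,0,1],[0.36,0,0,0,0,0,1],[0.45,0,0,0,0,0,1]]'
python3 - <<'E'
from h import *
fit("casting",BX,[.62,.022,-1.6]); print(arm.get_obs()["ft_force"],arm.get_obs()["position"])
E
```

```text
time: 14.82
position: [0.5182, 0.0238, 0.1891]
ee_rot: [3.141, -0.044, -0.008]
ft_force: [-11.2, 0.9, 6.6]
gripper_width: 1.001
gripper_force: 5.2
time: 15.45
position: [0.5632, 0.0225, 0.1891]
ee_rot: [3.141, -0.044, -0.008]
ft_force: [-10.9, 0.8, 6.2]
gripper_width: 1.001
gripper_force: 5.3
scene 0.79 side 0.59 scene [613.8  23.9 -92.7] err 0.132
side [632.8  27.6 -74.2] err 0.26
ALL casting [620.5  21.1 -90.9] err 0.22
[-1.81391083  0.42442595 -2.19431252] [0.56395319 0.02248859 0.18931944]
```

```bash
python3 -m pendant '[[0.06,0,0,0,0,0,1],[0.11,0,0,0,0,0,1],[0.15,0,0,0,0,0,1],[0.18,0,0,0,0,0,1]]' | sed -n 2,4p
python3 -m pendant '[[0.015,0,0,0,0,0,1],[0.03,0,0,0,0,0,1]]'| sed -n 2,4p
```

```text
position: [0.5811, 0.022, 0.1893]
ee_rot: [3.141, -0.045, -0.005]
ft_force: [-9.8, -0.3, 3.8]
position: [0.584, 0.022, 0.1893]
ee_rot: [3.141, -0.045, -0.006]
ft_force: [-8.3, 0.1, 3.6]
```

```bash
python3 -m pendant '[[0.01,0,0,0,0,0,1],[0.02,0,0,0,0,0,1]]'| sed -n 2,4p
```

```text
position: [0.5848, 0.022, 0.1893]
ee_rot: [3.141, -0.045, -0.012]
ft_force: [-24.3, 0.7, 16.5]
```

```bash
python3 -m pendant '[[0.005,0,0,0,0,0,1],[0.005,0,0,0,0,0,1]]'
python3 -c "
from workcell import arm; s=arm.get_obs(); print(s['torque'],s['ft_force'],s['position'])"
```

```text
time: 16.9
position: [0.5849, 0.0219, 0.1893]
ee_rot: [3.141, -0.045, -0.014]
ft_force: [-23.4, 0.0, 17.2]
gripper_width: 1.002
gripper_force: 11.7
[ 0.15564216  4.42396029 -0.07584647] [-23.37110312   0.04307596  17.19534992] [0.58492135 0.02194013 0.18930756]
```

```bash
python3 -m pendant '[[-0.02,0,0,0,0,0,1],[-0.1,0,0,0,0,0,1],[-0.4,0,0,0,0,0,1],[-0.4,0,-0.5,0,0,0,1],[-0.4,0,-1,0,0,0,1]]'
python3 -m pendant '[[0.2,0,-0.5,0,0,0,1],[0.2,0,-0.9,0,0,0,1],[0.2,0,-0.9,0,0,0,1],[0.2,0,-0.9,0,0,0,1]]'
python3 - <<'E'
from h import *
p=fit("casting",BX,[.64,.022,-1.6])
im=arm.read_camera("wrist"); save(im,"w6a")
c=cam("wrist"); print(proj(place(BX[[1,3,7,5]],p),c).round(1))
im2=arm.read_camera("scene"); save(np.vstack([im[:300],cv2.resize(im2[180:280,230:430],(600,300),interpolation=cv2.INTER_CUBIC)[:,:].copy() if 0 else cv2.copyMakeBorder(cv2.resize(im2[180:280,230:430],(600,300),interpolation=cv2.INTER_CUBIC),0,0,0,40,cv2.BORDER_CONSTANT)]),"w6")
E
```

```text
time: 17.52
position: [0.5472, 0.0229, 0.2911]
ee_rot: [3.141, -0.045, 0.001]
ft_force: [1.1, -0.3, 0.2]
gripper_width: 1.0
gripper_force: 0.0
time: 18.02
position: [0.5673, 0.0224, 0.3792]
ee_rot: [3.141, -0.045, 0.0]
ft_force: [-0.2, 0.2, -0.9]
gripper_width: 0.999
gripper_force: 0.0
scene None side 0.56 ALL casting [639.7  21.3 -91.2] err 0.047
[[245.4 154.9]
 [238.4  39.3]
 [393.8  38.1]
 [388.5 153.9]]
```

View pics/w6.png

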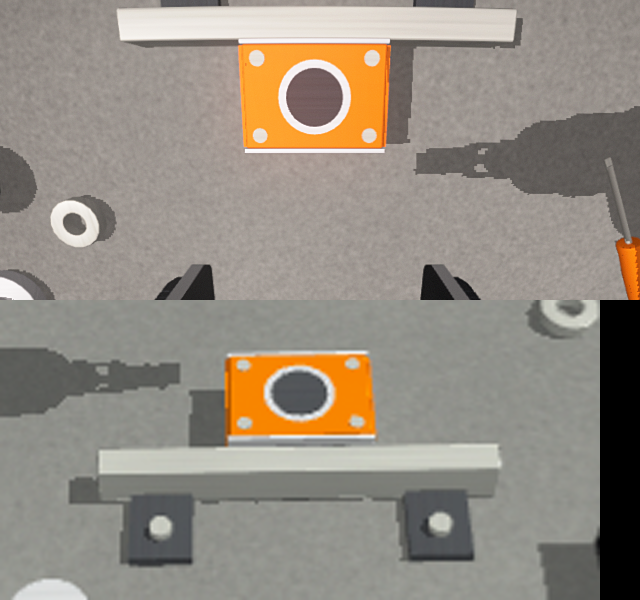

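```bash
python3 - <<'E'
from h import *
im=arm.read_camera("scene").astype(int)
for col in(300,310,330,350,370): print(col,[tuple(map(int,im[r,col])) for r in range(222,234)])
im=arm.read_camera("scene"); c=cam("scene")
a=np.radians(-1.7)
for y in(-.035,.075):
    x=.686+(y-.02)*.0297
    print(proj([[x,y,.05],[x,y,.04],[x-.004,y,0.05]],c).round(1))
im=arm.read_camera("side"); save(cv2.resize(im[140:260,210:350],None,fx=5,fy=5,interpolation=2),"s7")
E
```

```text
300 [(91, 91, 89), (92, 93, 90), (92, 92, 88), (92, 93, 89), (93, 94, 91), (96, 96, 92), (90, 91, 87), (174, 175, 165), (196, 199, 189), (198, 200, 191), (199, 202, 191), (196, 199, 188)]
310 [(184, 182, 171), (248, 134, 0), (247, 132, 0), (213, 191, 173), (193, 195, 193), (139, 141, 141), (139, 141, 140), (207, 210, 200), (198, 198, 189), (199, 202, 190), (202, 204, 193), (199, 202, 192)]
330 [(248, 134, 0), (248, 133, 0), (245, 131, 0), (239, 240, 241), (161, 163, 164), (141, 143, 143), (125, 126, 126), (199, 201, 191), (198, 200, 191), (199, 203, 191), (201, 203, 194), (202, 204, 195)]
350 [(213, 144, 80), (248, 133, 0), (230, 144, 60), (239, 240, 241), (145, 148, 147), (142, 144, 144), (158, 159, 155), (200, 202, 192), (199, 202, 191), (199, 202, 191), (206, 209, 198), (202, 204, 195)]
370 [(148, 148, 143), (147, 148, 142), (147, 148, 142), (146, 148, 141), (143, 146, 139), (145, 147, 140), (186, 189, 178), (203, 204, 194), (202, 203, 194), (204, 206, 194), (207, 209, 199), (202, 204, 195)]
[[306.1 225.9]
 [306.2 228.4]
 [306.1 224.5]]
[[352.3 225.3]
 [352.1 227.8]
 [352.2 223.9]]
```

View pics/s7.png

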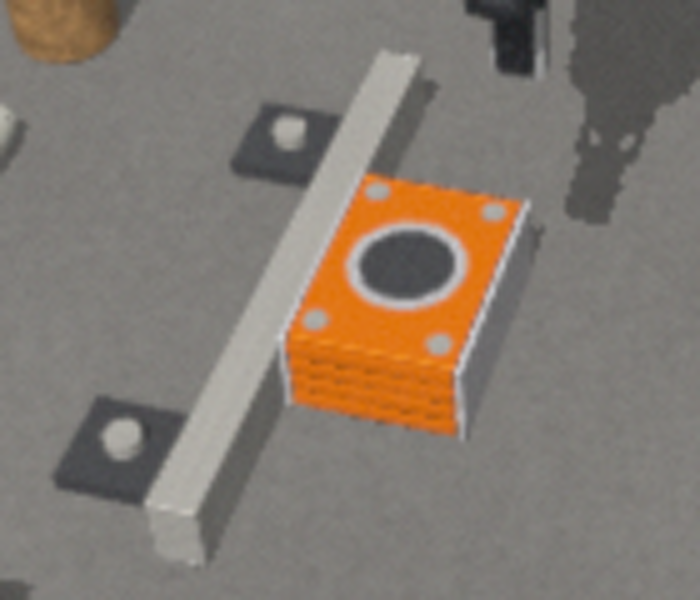

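```bash
python3 -c "
from workcell import arm; print(arm.sign_off())"
```

```text
the job is handed in; nothing more can be done
None
```

I turned the casting about 63° with corner pushes (its middle moved about 20 mm at most at the points I measured), then slid it forward until one long bright side lay flush on the fence, well inside both ends. I handed the job in at about 18 s with the arm clear; no verdict came back, and I did not re-measure the bystanders.

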